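# Make up the relabelling kit and the sampling kit

## Task

Make up the two kits for the shift: the green foam insert gets the black marker and the yellow cutter, the orange foam insert gets the red-capped marker and the blue tube clamp. Lay each thing down flat in a pocket of its own, along the pocket, in either pocket of its insert and either way round. Leave the blue-capped marker and the white clamp lying where they are.

Things in the scene. Friction and masses are not known exactly. Their poses are not given: they have to be found in the camera images.
- kit_green: foam insert fixed to the table, 210 x 170 x 16 mm: green sheet 6 mm thick (pocket floor, edge) under 10 mm of dark grey foam. Two pockets 176 x 44 mm along x, centred at x 0, y +40 and -40 mm. A finger channel 70 mm wide crosses the middle (x -35 to 35 mm) along y, down to the same floor, open at both sides. Origin: centre of the underside; z up.
- kit_orange: foam insert fixed to the table, 210 x 170 x 16 mm: orange sheet 6 mm thick (pocket floor, edge) under 10 mm of dark grey foam. Two pockets 176 x 44 mm along x, centred at x 0, y +40 and -40 mm. A finger channel 70 mm wide crosses the middle (x -35 to 35 mm) along y, down to the same floor, open at both sides. Origin: centre of the underside; z up.
- marker_red: White-barrelled, red-capped felt marker, lying on the table, 138 mm long, barrel diameter 17 to 19 mm, about 26 g. It can roll. Origin: on the barrel's axis at the middle of its length, 9 mm above what it lies on; x along the barrel (the red cap is at -x), y and z across it and turned with any rolling.
- marker_black: All-black felt marker, lying on the table, 138 mm long, barrel diameter 17 to 19 mm, about 26 g. It can roll. Origin: on the barrel's axis at the middle of its length, 9 mm above what it lies on; x along the barrel (the cap is at -x), y and z across it and turned with any rolling.
- marker_blue: White-barrelled, blue-capped felt marker, lying on the table, 138 mm long, barrel diameter 17 to 19 mm, about 26 g. It can roll. Origin: on the barrel's axis at the middle of its length, 9 mm above what it lies on; x along the barrel (the blue cap is at -x), y and z across it and turned with any rolling. Not part of any kit.
- knife: yellow snap-off cutter, blade retracted, 154 x 19 mm, 12 to 15 mm thick, about 60 g, lying flat on the table. Origin: centre of its underside; x along its length, y across (19 mm wide there), z up.
- clamp_blue: blue plastic tube clamp, a flat tong-like piece 114 x 27 mm, 7 mm thick, rigid, 12 g, lying flat on the table. Origin: centre of its underside, where the two arms together are 24 mm wide (a good place to grip across them); x along its length (+x to the open arm ends, -x to the ring), y across, z up.
- clamp_white: white plastic tube clamp, a flat tong-like piece 114 x 27 mm, 7 mm thick, rigid, 12 g, lying flat on the table. Origin: centre of its underside, where the two arms together are 24 mm wide (a good place to grip across them); x along its length (+x to the open arm ends, -x to the ring), y across, z up. Not part of any kit.
Things that resemble listed ones, but are neither listed nor needed, are in the scene too. There is more than one size of the knife; the job needs the larger.

How it is judged:
At the end, for the whole second after the job is handed in: Each of the four things lies at rest on the floor of its own pocket in its insert (height within 4 mm, 35 mm along and 16 mm across from the pocket centre, 0.2 rad of its direction), released; the blue-capped marker and the white clamp are within 40 mm of where they started (x of marker_black in the frame of kit_green between -0.035 and 0.035 m and z of marker_black in the frame of kit_green between 0.0114 and 0.0194 m and (y of marker_black in the frame of kit_green between 0.024 and 0.056 m or y of marker_black in the frame of kit_green between -0.056 and -0.024 m) and angle between the x axis of each of marker_black, knife and the x axis of kit_green, either way round below 0.2 rad and linear speed of each of marker_black, knife, marker_red, clamp_blue below 0.02 m/s and angular speed of each of marker_black, knife, marker_red, clamp_blue below 0.2 rad/s and x of knife in the frame of kit_green between -0.035 and 0.035 m and z of knife in the frame of kit_green between 0.002 and 0.01 m and (y of knife in the frame of kit_green between 0.024 and 0.056 m or y of knife in the frame of kit_green between -0.056 and -0.024 m) and x of marker_red in the frame of kit_orange between -0.035 and 0.035 m and z of marker_red in the frame of kit_orange between 0.0114 and 0.0194 m and (y of marker_red in the frame of kit_orange between 0.024 and 0.056 m or y of marker_red in the frame of kit_orange between -0.056 and -0.024 m) and angle between the x axis of each of marker_red, clamp_blue and the x axis of kit_orange, either way round below 0.2 rad and x of clamp_blue in the frame of kit_orange between -0.035 and 0.035 m and z of clamp_blue in the frame of kit_orange between 0.002 and 0.01 m and (y of clamp_blue in the frame of kit_orange between 0.024 and 0.056 m or y of clamp_blue in the frame of kit_orange between -0.056 and -0.024 m) and distance of each of marker_blue, clamp_white from where it was at the start of the episode below 0.04 m); the robot touches nothing.
It fails at once if the blue-capped marker was moved more than 40 mm (distance of marker_blue from where it was at the start of the episode above 0.04 m).
It fails at once if the white clamp was moved more than 40 mm (distance of clamp_white from where it was at the start of the episode above 0.04 m).
It also fails if it takes over 120 s, if anything falls off the work surface, if the arm or the gripper's body presses on something with over 40 N, if the wrist force passes 120 N, or if a joint passes its speed limit or range.

## Robot

A 6-joint arm with a two-finger parallel gripper is mounted at the origin on a cart in front of the work surface, level with it; the furniture and walls round the work are solid. World frame = base frame: x ahead of the robot, y to its left, z up, the work surface at z = 0. Lengths are in m, angles in rad, forces in N, time in s.
With the tool pointing down it reaches from about 0.35 to 0.975 m from the base axis. Payload 4.9 kg.
Tool frame: the origin (TCP) lies on the centre line of the jaws, within the pads' length; the fingertips stand 17 mm ahead of it and the grasp point (between the pads) lies 2 mm behind it; x points along the fingers, y is the direction in which the jaws open and shut, and the axes are right-handed (so a half turn about x gives the same grasp; the last joint's range is limited). The gripper opens to 85 mm and grips with 20 to 120 N. Pads are 22 mm wide; open, the fingers measure 114 mm over their backs; the gripper's body (76 mm by 85 mm) begins 54 mm behind the grasp point. The pads swing forward as they close: fully open they stand 13 mm farther back than shut.
Start: joints at [-1.245, 0.053, 1.613, -0, 1.476, -0.119], TCP at [0.269, -0.564, 0.248] pointing down, gripper open.
Joint ranges: [-3.01, 3.01], [-1.01, 2.22], [0.06, 2.58], [-1.02, 4.17], [0.09, 2.62], [-3.14, 3.14]. Speed limits (rad/s): [2.57, 2.57, 3.14, 3.14, 3.14, 3.14].

## Interface

Orientations are given as a unit quaternion [w, x, y, z].
In Python, from plant import status, viewer, manip gives the robot as it stands.
- The arm moves only by the tool drive_tool, never from a script. Its argument "plan" is a list of rows, each a list of 4 numbers: the shift along the tool's x, y, z in m, then the turn about the tool's x in units of 8 degrees (1.0 is 8 degrees). A call has 1 to 12 rows; each row is the pose to reach, as a shift and turn from the pose commanded when the call began, along the tool's axes at that moment; what a row does not reach only later rows make up. A row lasts 1/10 s, in which the tool goes at most 50 mm and 8.59 degrees, less where a joint would pass 70% of its speed; a pose out of reach is approached as far as the arm can. A call with a gripper value outside its range is refused whole. "fingers" is the finger opening in m, from 0 to 0.0854, set as the call begins (left out, the last holds). The fingers move at their own pace and stop on an object; the grip force is fixed at half the most. Time passes only in rows, so rows that repeat a pose let the fingers close. It gives the time, the measured TCP pose, the force and the opening at its end, in the units of the state.
- status.state(): the state, without advancing time (a new reading comes with each control period).
- viewer.grab_frame(name): name is "scene" or "top" or "wrist"; returns the picture (400x640x3 uint8, blue, green, red); there is no depth.
- viewer.calibration(name): a dict with "vfov" (degrees; the focal length in pixels is half the picture's height over the tangent of half this angle, whatever the lens; pixels are square), "cx", "cy" (the principal point, pixels), "rvec" (rotation vector, rad) and "tvec" (3), from world to camera coordinates, as OpenCV has them. Camera axes: x right, y down, z forward; pixel columns grow to the right and rows downward; lengths in m; the calibration is good to about 2 mm. A picture is of the moment at which its call begins: read the wrist's pose just before it. calibration takes no time and is no camera call; for the wrist camera it gives the pose at the moment of the call.
- manip.job_done(): hands the job in, once; it reports no verdict.
The state is a dict: "time": time; "joint_pos": joint angles; "joint_vel": joint speeds; "joint_efforts": joint torques, N m; "tool_pos": TCP position; "tool_rot": TCP orientation; "contact_force": force on the tool from outside, world axes, zero at the start; "ft_torque": the same for the moment, N m; "gripper_width": opening from 0.0 (shut) to 1.0 (fully open).
Only numpy, scipy, OpenCV 4.12 (cv2) and the standard library are available. Lean on these libraries where they do the work, as an engineer would, in place of code of your own. Each camera call takes 0.05 s, during which the arm holds its last target. There are 200 camera calls.

## Working session

There is one attempt and no reset: what is moved stays moved. The work goes in short steps, Python scripts to look and compute and a tool call to move; the robot and the scene stay as the last step left them, time stands still between calls to the robot, and variables do not carry over. Pictures are saved under pics/ and viewed, about 12 in all and at most 16, crops included, and the job is handed in when it is done.

Besides the shell and the picture viewer there is one more tool, called after "Call:" as name(argument=value, ...) on one line, values as JSON. drive_tool: Moves the arm, as the interface text tells. Its arguments: {"type":"object","properties":{"plan":{"type":"array","items":{"type":"array","items":{"type":"number"}}},"fingers":{"type":"number"}},"required":["plan"]}

```bash
ls; mkdir -p pics; cat > h.py <<'E'
import numpy as np, cv2
from plant import status, viewer, manip
def K(c):
    f=200/np.tan(np.radians(c['vfov'])/2); return np.array([[f,0,c['cx']],[0,f,c['cy']],[0,0,1]])
def ray(c,uv,z):
    R=cv2.Rodrigues(np.array(c['rvec'],float))[0]; t=np.array(c['tvec'],float).ravel()
    uv=np.atleast_2d(np.array(uv,float)); d=np.c_[uv,np.ones(len(uv))]@np.linalg.inv(K(c)).T@R
    o=-R.T@t; return o+d*((z-o[2])/d[:,2])[:,None]
def proj(c,P): return cv2.projectPoints(np.atleast_2d(np.array(P,float)),np.array(c['rvec'],float),np.array(c['tvec'],float),K(c),None)[0][:,0]
E
python3 - <<'E'
from h import *
print(status.state())
for n in ['top','scene']:
    c=viewer.calibration(n);print(n,c)
    im=viewer.grab_frame(n);cv2.imwrite(f'pics/{n}0.png',im)
c=viewer.calibration('wrist');print(c)
E
```

```text
pics
{'time': 0.0, 'joint_pos': array([-1.24499958e+00,  5.33699526e-02,  1.61432198e+00,  2.44422416e-05,
        1.47600375e+00, -1.19019800e-01]), 'joint_vel': array([-0.00107544, -0.00037742, -0.00136349,  0.00104589, -0.00014218,
        0.00022791]), 'joint_efforts': array([-3.01961472e-04, -3.93685734e+01, -3.70173991e+01, -1.38443775e-04,
        7.14834416e-03, -9.76216057e-06]), 'tool_pos': array([ 0.26873429, -0.56361092,  0.24703816]), 'tool_rot': array([-0.15523172, -0.6896217 , -0.15671262,  0.68975806]), 'contact_force': array([-0.45706883, -0.02079132,  0.08218403]), 'ft_torque': array([ 0.00599763,  0.00264   , -0.02257251]), 'gripper_width': 1.0015162513639668}
top {'vfov': 54.78891357852217, 'cx': 321.66399179599307, 'cy': 198.13136885129668, 'rvec': array([ 2.17659465, -2.14341197,  0.11353727]), 'tvec': array([-0.02380037,  0.55484166,  1.03743508])}
scene {'vfov': 44.49571138231436, 'cx': 317.4482828559413, 'cy': 210.21607352004452, 'rvec': array([ 1.08217555, -2.35253711,  1.02904217]), 'tvec': array([0.33456912, 0.31903577, 1.21724878])}
{'vfov': 70.23593646457638, 'cx': 320.6167724580993, 'cy': 208.38821418676596, 'rvec': array([-2.42407206,  1.52916049,  0.24667801]), 'tvec': array([-0.62348999, -0.04097153,  0.37958261])}
```

View pics/top0.png

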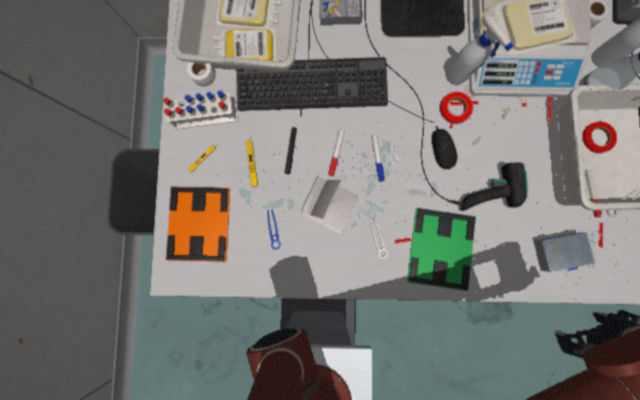

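View pics/scene0.png

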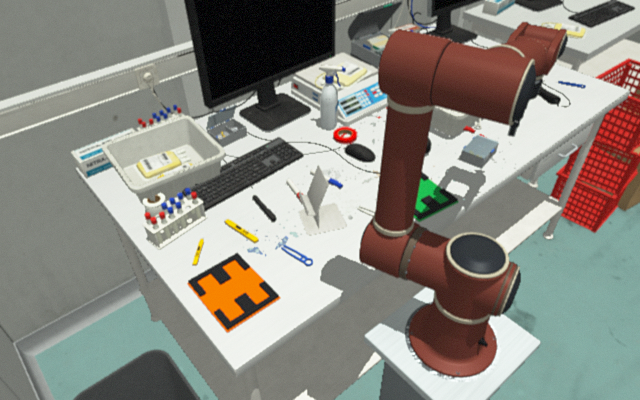

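```bash
python3 - <<'E'
from h import *
im=cv2.imread('pics/top0.png')[115:300,150:480];cv2.imwrite('pics/c1.png',cv2.resize(im,None,fx=2.4,fy=2.4,interpolation=cv2.INTER_CUBIC))
im=cv2.imread('pics/scene0.png')[150:340,170:470];cv2.imwrite('pics/c2.png',cv2.resize(im,None,fx=2.6,fy=2.6,interpolation=cv2.INTER_CUBIC))
E
```

```text
(no output)
```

View pics/c1.png

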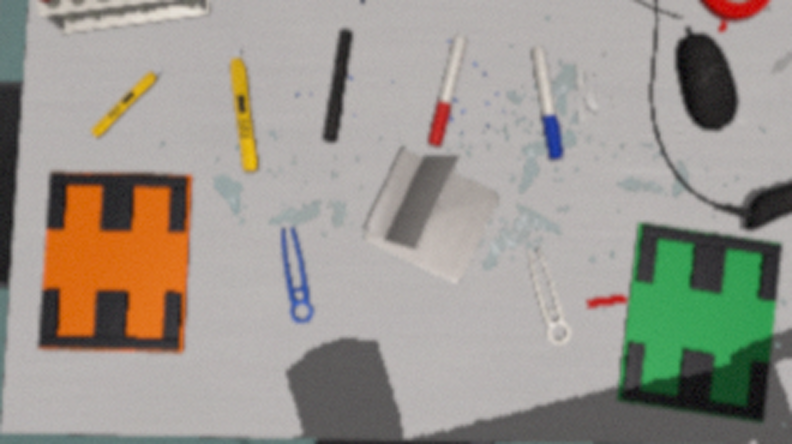

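View pics/c2.png

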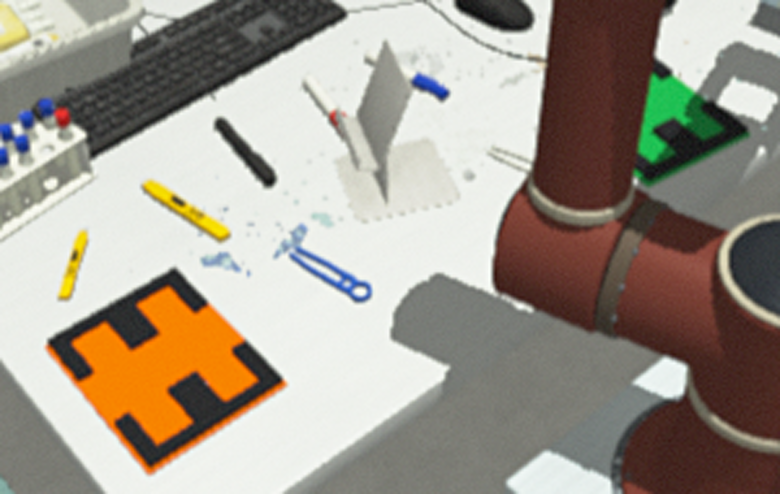

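```bash
cat >> h.py <<'E'
def obj(c,m,z):
    n,l,s,_=cv2.connectedComponentsWithStats(m.astype(np.uint8)); 
    if n<2: return None
    k=1+np.argmax(s[1:,4]); v,u=np.nonzero(l==k); P=ray(c,np.c_[u,v],z)[:,:2]
    r=cv2.minAreaRect(P.astype(np.float32)*1000); b=cv2.boxPoints(r)
    e=[b[1]-b[0],b[2]-b[1]]; a=max(e,key=np.linalg.norm)
    return len(u),np.round(r[0],1),np.round(sorted(r[1]),1),round(np.degrees(np.arctan2(a[1],a[0]))%180,1)
def masks(im):
    H=cv2.cvtColor(im,cv2.COLOR_BGR2HSV); h,s,v=[H[...,i].astype(int) for i in range(3)]
    return dict(orange=(h>5)&(h<17)&(s>150)&(v>100),yellow=(h>19)&(h<32)&(s>130)&(v>100),blue=(h>105)&(h<130)&(s>100)&(v>60),
      red=((h<5)|(h>174))&(s>140)&(v>80),green=(h>50)&(h<80)&(s>120),black=(v<70)&(s<90))
def roi(m,u0,v0,u1,v1):
    o=np.zeros_like(m);o[v0:v1,u0:u1]=m[v0:v1,u0:u1];return o
E
python3 - <<'E'
from h import *
im=cv2.imread('pics/top0.png');c=viewer.calibration('top');M=masks(im)
for n,k,z,R in [('orangekit','orange',.006,(160,180,240,270)),('greenkit','green',.006,(400,200,485,300)),
 ('knife','yellow',.007,(235,130,270,195)),('smallknife','yellow',.007,(180,135,225,180)),('black','black',.009,(275,120,305,180)),
 ('clampblue','blue',.0035,(260,200,290,260)),('redcap','red',.009,(320,120,345,180)),('bluecap','blue',.009,(370,120,390,190))]:
    print(n,obj(c,roi(M[k],*R),z))
# kits incl. foam: coloured or black
for n,k,R in [('orange','orange',(160,180,235,270)),('green','green',(405,203,480,296))]:
    print(n,'full',obj(c,roi(cv2.morphologyEx((M[k]|M['black']).astype(np.uint8),cv2.MORPH_CLOSE,np.ones((3,3)))>0,*R),.010))
# red marker whole: endpoints by hand from crop
f=lambda p:(150+p[0]/2.4,115+p[1]/2.4)
print('red ends',ray(c,[f((461,37)),f((435,145))],.009)[:,:2])
print('blue ends',ray(c,[f((538,48)),f((556,157))],.009)[:,:2])
print('whiteclamp ends',ray(c,[f((531,243)),f((560,342))],.004)[:,:2])
print('bookend base', ray(c,[f((402,147)),f((366,233)),f((458,282)),f((498,195)),f((458,155)),f((412,247))],0)[:,:2])
print(proj(c,[[.35,-.1,0]]),'scale mm/px',1000*np.linalg.norm(ray(c,[300,200],0)-ray(c,[301,200],0)))
cs=viewer.calibration('scene');g=lambda p:(170+p[0]/2.6,150+p[1]/2.6)
print('plate top corner/bottom, scene',g((386,42)),g((410,80)),g((386,203)), ray(cs,[g((386,203)),g((357,150)),g((340,175)),g((460,195)),g((430,138))],0)[:,:2])
E
```

```text
orangekit (2831, array([482.1, 332.8]), array([166.5, 202.7]), np.float32(179.7))
greenkit (2858, array([ 421.7, -350.8]), array([166.5, 199.2]), np.float32(172.3))
knife (260, array([657.9, 188.4]), array([ 17.2, 133.9]), np.float32(9.2))
smallknife (140, array([668. , 332.4]), array([10.5, 96.7]), np.float32(137.3))
black (192, array([694.4,  76.5]), array([ 13.1, 132.7]), np.float32(172.9))
clampblue (74, array([468.9, 121.7]), array([20.6, 76.9]), np.float32(12.0))
redcap (84, array([650.3, -44.9]), array([14.5, 48.5]), np.float32(166.9))
bluecap (99, array([ 636.3, -180.2]), array([16.8, 49.7]), np.float32(11.1))
orange full (4161, array([481.9, 331.4]), array([165.9, 202. ]), np.float32(179.7))
green full (4418, array([ 420.3, -350.3]), array([167.9, 205.3]), np.float32(172.7))
red ends [[ 0.75494498 -0.07085965]
 [ 0.62307788 -0.04133836]]
blue ends [[ 0.74268075 -0.16326365]
 [ 0.61079032 -0.18459409]]
whiteclamp ends [[ 0.50884804 -0.15579393]
 [ 0.39421367 -0.18960684]]
bookend base [[ 0.62163905 -0.00207863]
 [ 0.51797815  0.03876664]
 [ 0.46191561 -0.07061883]
 [ 0.56558293 -0.11705226]
 [ 0.61294583 -0.06908487]
 [ 0.50224176 -0.01591117]]
[[350.96792702 272.95407088]] scale mm/px 2.850649836720285
plate top corner/bottom, scene (318.46153846153845, 166.15384615384616) (327.6923076923077, 180.76923076923077) (318.46153846153845, 228.0769230769231) [[ 0.5173962  -0.00324245]
 [ 0.61314432 -0.03699759]
 [ 0.59155074  0.00751991]
 [ 0.46953808 -0.07887885]
 [ 0.57005407 -0.1204639 ]]
```

```bash
cat >> h.py <<'E'
from scipy.spatial.transform import Rotation as Ro
def go(x,y,z,obj_deg,ref=None):
    """shift in tool axes and turn units so TCP at x,y,z with object's long axis (deg, world) along tool z"""
    s=status.state(); q=s['tool_rot']; R=Ro.from_quat(np.r_[q[1:],q[0]]).as_matrix()
    d=R.T@(np.array([x,y,z])-s['tool_pos'])
    az=np.degrees(np.arctan2(R[1,2],R[0,2])); t=(obj_deg-az+90)%180-90  # world ccw; tool x is down => negative
    return np.round(d,4),'units %.2f'%(-t/8),'now az %.1f tcp %s'%(az,np.round(s['tool_pos'],4)),'tilt',np.round(R[:,0],3),'j6 %.2f'%s['joint_pos'][5],'w %.3f F %s'%(s['gripper_width'],np.round(s['contact_force'],1))
E
python3 - <<'E'
from h import *
print(go(.55,.1,.38,0))
c=viewer.calibration('wrist');R=cv2.Rodrigues(c['rvec'])[0];print('cam',-R.T@c['tvec'],'axis',R[2],'xdir',R[0])
E
```

```text
(array([-0.1318, -0.4783, -0.5395]), 'units 3.19', 'now az -154.5 tcp [ 0.2688 -0.5637  0.2472]', 'tilt', array([-0.001,  0.002, -1.   ]), 'j6 -0.12', 'w 1.002 F [0.3 0.4 0.4]')
cam [ 0.33985425 -0.52986774  0.3718073 ] axis [-0.28117404 -0.13105207 -0.95066635] xdir [ 0.43027236 -0.90269471 -0.00282055]
```

Call:
drive_tool(plan=[[-0.05,-0.03,-0.04,0.3],[-0.09,-0.065,-0.08,0.6],[-0.1318,-0.1,-0.12,1],[-0.1318,-0.135,-0.16,1.3],[-0.1318,-0.17,-0.2,1.6],[-0.1318,-0.205,-0.24,2],[-0.1318,-0.24,-0.28,2.3],[-0.1318,-0.275,-0.32,2.6],[-0.1318,-0.31,-0.36,2.9],[-0.1318,-0.345,-0.4,3.19],[-0.1318,-0.38,-0.44,3.19],[-0.1318,-0.4,-0.46,3.19]])

```text
time: 1.3
tool_pos: [0.4933, -0.0494, 0.3796]
tool_rot: [0.0, -0.707, 0.0, 0.707]
contact_force: [0.9, -1.2, -0.4]
gripper_width: 0.998
```

```bash
python3 - <<'E'
from h import *
print(go(.52,.15,.38,0))
c=viewer.calibration('wrist');im=viewer.grab_frame('wrist');cv2.imwrite('pics/w1.png',im);np.save('w1',c,allow_pickle=True)
E
```

```text
(array([-0.0004, -0.1994, -0.0266]), 'units -0.00', 'now az 180.0 tcp [ 0.4933 -0.0494  0.3796]', 'tilt', array([-0., -0., -1.]), 'j6 1.32', 'w 0.998 F [ 0.9 -1.2 -0.4]')
```

View pics/w1.png

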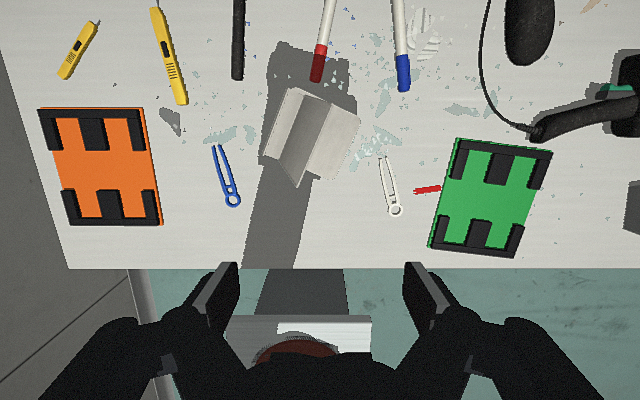

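Call:
drive_tool(plan=[[0,-0.04,-0.03,0],[0,-0.08,-0.06,0],[0,-0.12,-0.09,0],[0,-0.15,-0.11,0],[0,-0.15,-0.11,0],[0,-0.15,-0.11,0]])

```text
time: 1.95
tool_pos: [0.6031, 0.0988, 0.3789]
tool_rot: [-0.0, -0.706, -0.0, 0.708]
contact_force: [0.2, -0.1, 0.4]
gripper_width: 0.998
```

```bash
python3 - <<'E'
from h import *
c=viewer.calibration('wrist');im=viewer.grab_frame('wrist');cv2.imwrite('pics/w2.png',im);np.save('w2',c,allow_pickle=True)
E
```

```text
(no output)
```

View pics/w2.png

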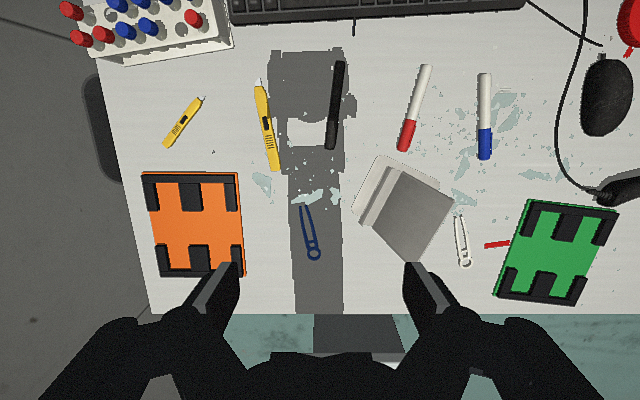

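```bash
python3 - <<'E'
from h import *
im=cv2.imread('pics/w2.png');c=np.load('w2.npy',allow_pickle=True).item();M=masks(im)
H=cv2.cvtColor(im,cv2.COLOR_BGR2HSV)
M['bl']=(H[...,0]>105)&(H[...,0]<130)&(H[...,1]>90); M['dk']=H[...,2]<55
for n,k,z,R in [('greenkit','green',.004,(480,190,630,320)),
 ('knife','yellow',.007,(245,70,290,180)),('black','dk',.009,(315,50,355,160)),
 ('clampblue','bl',.0035,(290,195,330,270)),('redcap','red',.009,(390,110,420,160)),('bluecap','blue',.009,(470,110,500,170))]:
    print(n,obj(c,roi(M[k],*R),z))
def e(n,z,*p):
    P=ray(c,p,z)[:,:2]*1000; print(n,P.round(0).tolist(),P.mean(0).round(1),np.round(np.degrees(np.arctan2(*(P[0]-P[1])[::-1])),1),np.linalg.norm(P[0]-P[1]).round(1))
e('knife',.007,(260,79),(275,170)); e('black',.009,(340,62),(331,149)); e('red',.009,(427,65),(403,151)); e('blue',.009,(484.5,73),(484.5,160))
e('clampB',.0035,(303,205),(314,260)); e('clampW',.0035,(459,212),(465,268))
for n,q in [('or',[(142,172),(238,171),(245,277),(160,276)]),('gr',[(528,200),(618,211),(574,306),(496,297)])]:
    P=ray(c,q,.016)[:,:2]*1000;print(n,P.round(0).tolist(),P.mean(0).round(1))
# bookend plate: triangulate top corners, w1 vs w2 
c1=np.load('w1.npy',allow_pickle=True).item()
def tri(p1,p2):
    Ps=[]
    for cc in (c1,c):
        R=cv2.Rodrigues(cc['rvec'])[0];Ps.append(K(cc)@np.c_[R,cc['tvec']])
    X=cv2.triangulatePoints(Ps[0],Ps[1],np.array(p1,float),np.array(p2,float)).ravel();return X[:3]/X[3]
print(tri((329,104),(453,193)),tri((296,187),(414,262)))
E
```

```text
greenkit (5133, array([ 423.2, -350.7]), array([172.1, 208.4]), np.float32(172.5))
knife (840, array([657.9, 188.4]), array([ 19.5, 139.1]), np.float32(9.1))
black (871, array([694.4,  75.9]), array([ 18.7, 137.5]), np.float32(172.9))
clampblue (378, array([467.3, 119.8]), array([ 26.2, 114.5]), np.float32(9.7))
redcap (374, array([648.9, -46. ]), array([20.3, 52.6]), np.float32(167.6))
bluecap (396, array([ 635. , -180.5]), array([22.1, 53.2]), np.float32(9.9))
knife [[736.0, 196.0], [590.0, 179.0]] [663.  187.4] 6.5 147.5
black [[761.0, 69.0], [626.0, 81.0]] [693.5  74.8] -5.3 134.7
red [[756.0, -68.0], [623.0, -43.0]] [689.8 -55.4] -10.8 135.7
blue [[745.0, -160.0], [608.0, -185.0]] [ 676.4 -172.8] 10.3 139.4
clampB [[524.0, 131.0], [411.0, 112.0]] [467.3 121.4] 9.8 115.2
clampW [[511.0, -158.0], [393.0, -188.0]] [ 451.8 -173.4] 14.3 121.4
or [[588.0, 408.0], [590.0, 242.0], [380.0, 247.0], [382.0, 413.0]] [484.9 327.3]
gr [[538.0, -272.0], [517.0, -439.0], [313.0, -417.0], [334.0, -254.0]] [ 425.5 -345.5]
[ 0.58751252 -0.06133764  0.16668787] [ 0.49388876 -0.02221279  0.17000755]
```

```bash
python3 - <<'E'
from h import *
print(go(.6635,.189,.10,8.3)); print(go(.6635,.189,.019,8.3)[0])
E
```

```text
(array([ 0.2793, -0.0911, -0.0609]), 'units -1.04', 'now az 180.0 tcp [0.6029 0.0981 0.3794]', 'tilt', array([-0.001, -0.   , -1.   ]), 'j6 1.61', 'w 0.996 F [ 0.3 -0.1  0.4]')
[ 0.3603 -0.0911 -0.061 ]
```

Call:
drive_tool(plan=[[0.03,-0.03,-0.02,-0.3],[0.06,-0.06,-0.04,-0.7],[0.1,-0.091,-0.061,-1.04],[0.14,-0.091,-0.061,-1.04],[0.18,-0.091,-0.061,-1.04],[0.22,-0.091,-0.061,-1.04],[0.26,-0.091,-0.061,-1.04],[0.28,-0.091,-0.061,-1.04],[0.28,-0.091,-0.061,-1.04],[0.28,-0.091,-0.061,-1.04]], fingers=0.05)

```text
time: 3.0
tool_pos: [0.6645, 0.1882, 0.1009]
tool_rot: [0.051, 0.706, 0.051, -0.705]
contact_force: [0.1, -0.3, 0.6]
gripper_width: 0.584
```

```bash
python3 - <<'E'
from h import *
print(go(.6635,.189,.019,8.3))
c=viewer.calibration('wrist');im=viewer.grab_frame('wrist');cv2.imwrite('pics/w3.png',im)
M=masks(im);print(obj(c,M['yellow'],.010))
print(proj(c,[[.6635,.189,.0]]))
E
```

```text
(array([ 0.0819, -0.0009,  0.0009]), 'units -0.01', 'now az -171.8 tcp [0.6645 0.1882 0.1009]', 'tilt', array([ 0.001, -0.   , -1.   ]), 'j6 1.60', 'w 0.584 F [ 0.1 -0.3  0.6]')
(3044, array([658.2, 188.5]), array([ 18.4, 138.6]), np.float32(9.3))
[[319.67508245 215.13252766]]
```

View pics/w3.png

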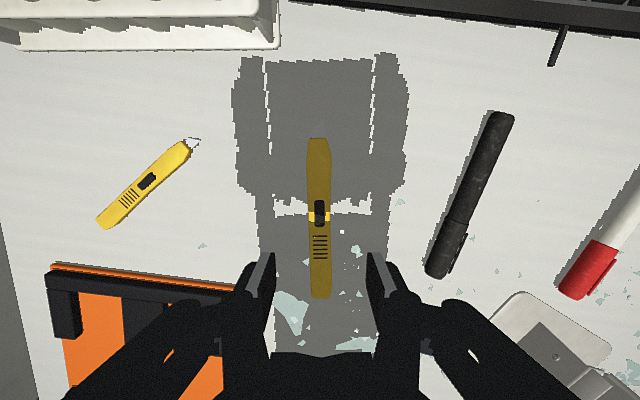

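Call:
drive_tool(plan=[[0.03,0,0,0],[0.055,0,0,0],[0.07,0,0,0],[0.076,0,0,0],[0.08,0,0,0],[0.08,0,0,0],[0.08,0,0,0]])

```text
time: 3.75
tool_pos: [0.6652, 0.1896, 0.0215]
tool_rot: [0.051, 0.706, 0.051, -0.704]
contact_force: [0.0, 0.0, 0.2]
gripper_width: 0.586
```

Call:
drive_tool(plan=[[0,0,0,0],[0,0,0,0],[0,0,0,0],[0,0,0,0],[0,0,0,0],[0,0,0,0],[0,0,0,0]], fingers=0)

```text
time: 4.45
tool_pos: [0.665, 0.1896, 0.021]
tool_rot: [0.051, 0.706, 0.051, -0.705]
contact_force: [-0.1, -1.0, 6.1]
gripper_width: 0.204
```

Call:
drive_tool(plan=[[-0.01,0,0,0],[-0.03,0,0,0],[-0.06,0,0,0],[-0.1,0,0,0],[-0.14,0,0,0],[-0.18,0,0,0],[-0.22,0,0,0],[-0.25,0,0,0],[-0.25,0,0,0],[-0.25,0,0,0]])

```text
time: 5.45
tool_pos: [0.6641, 0.1894, 0.2701]
tool_rot: [0.051, 0.705, 0.051, -0.705]
contact_force: [-0.3, 0.0, -1.8]
gripper_width: 0.204
```

```bash
python3 - <<'E'
from h import *
print(go(.4177,-.3887,.27,-6.9))
im=viewer.grab_frame('wrist');cv2.imwrite('pics/w4.png',im)
E
```

```text
(array([-0.    ,  0.5365,  0.3271]), 'units 1.90', 'now az -171.7 tcp [0.6641 0.1894 0.2701]', 'tilt', array([ 0.,  0., -1.]), 'j6 1.60', 'w 0.204 F [-0.3  0.  -1.8]')
```

Call:
drive_tool(plan=[[0,0.03,0.018,0.1],[0,0.07,0.043,0.3],[0,0.11,0.067,0.5],[0,0.15,0.091,0.7],[0,0.19,0.116,0.8],[0,0.23,0.14,1.0],[0,0.27,0.165,1.1],[0,0.31,0.19,1.3],[0,0.35,0.213,1.5],[0,0.39,0.238,1.6],[0,0.42,0.256,1.75],[0,0.44,0.268,1.9]])

```text
time: 6.7
tool_pos: [0.4601, -0.286, 0.2666]
tool_rot: [0.045, -0.704, 0.043, 0.707]
contact_force: [1.1, -0.4, -0.8]
gripper_width: 0.2
```

```bash
python3 - <<'E'
from h import *
print(go(.4177,-.3887,.27,-6.9))
E
```

```text
(array([-0.0035,  0.1071,  0.0294]), 'units -0.03', 'now az 172.9 tcp [ 0.4601 -0.286   0.2666]', 'tilt', array([-0.004,  0.003, -1.   ]), 'j6 1.00', 'w 0.200 F [ 1.1 -0.4 -0.8]')
```

Call:
drive_tool(plan=[[0,0.035,0.01,0],[0,0.07,0.02,0],[0.0,0.1,0.028,0],[0.03,0.107,0.0295,0],[0.06,0.107,0.0295,0],[0.1,0.107,0.0295,0],[0.14,0.107,0.0295,0],[0.15,0.107,0.0295,0],[0.15,0.107,0.0295,0],[0.15,0.107,0.0295,0]])

```text
time: 7.7
tool_pos: [0.4207, -0.3877, 0.121]
tool_rot: [-0.042, 0.706, -0.043, -0.706]
contact_force: [0.2, -0.3, -0.2]
gripper_width: 0.203
```

```bash
python3 - <<'E'
from h import *
print(go(.4177,-.3887,.027,-6.9))
c=viewer.calibration('wrist')
im=viewer.grab_frame('wrist');cv2.imwrite('pics/w5.png',im)
print(obj(c,masks(im)['green'],.006)); print(proj(c,[[.4177,-.3887,.006],[.4273,-.3093,.006]]))
E
```

```text
(array([0.094 , 0.0012, 0.0029]), 'units -0.00', 'now az 173.1 tcp [ 0.4207 -0.3877  0.121 ]', 'tilt', array([ 0.001, -0.001, -1.   ]), 'j6 0.82', 'w 0.203 F [ 0.2 -0.3 -0.2]')
(19993, array([ 430.3, -353.8]), array([167.6, 192.7]), np.float32(172.5))
[[321.83690228 212.00535058]
 [231.97582832 212.03722257]]
```

View pics/w5.png

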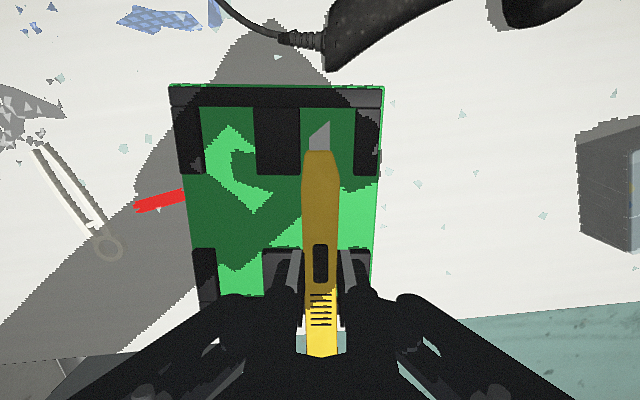

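```bash
python3 - <<'E'
from h import *
c=viewer.calibration('wrist')
print((ray(c,[(168,86),(383,88),(300,108),(357,108),(202,107),(254,107),(253,175),(300,175),(354,176),(380,178)],.016)[:,:2]*1000).round(1))
a=np.radians(-6.9);o=np.array([.4225,-.349]);ex=np.array([np.cos(a),np.sin(a)]);ey=np.array([-ex[1],ex[0]])
for p in [(105,85),(105,-85),(88,-18),(88,-62),(88,62),(88,18),(35,18),(35,-18),(35,-62),(35,-85)]: print(p,proj(c,np.r_[o+ex*p[0]/1000+ey*p[1]/1000,.016]).round(0)[0])
E
```

```text
[[ 534.1 -287.3]
 [ 513.4 -447.1]
 [ 506.9 -383.2]
 [ 501.6 -426.5]
 [ 516.6 -308.9]
 [ 511.8 -348.4]
 [ 460.1 -337.4]
 [ 455.4 -375.8]
 [ 449.2 -419.8]
 [ 445.  -441. ]]
(105, 85) [154.  84.]
(105, -85) [381.  84.]
(88, -18) [292. 108.]
(88, -62) [350. 108.]
(88, 62) [188. 108.]
(88, 18) [245. 108.]
(35, 18) [251. 176.]
(35, -18) [294. 176.]
(35, -62) [348. 176.]
(35, -85) [376. 176.]
```

Call:
drive_tool(plan=[[0.02,0.0045,0.003,0],[0.045,0.0045,0.003,0],[0.065,0.0045,0.003,0],[0.08,0.0045,0.003,0],[0.088,0.0045,0.003,0],[0.093,0.0045,0.003,0],[0.093,0.0045,0.003,0],[0.093,0.0045,0.003,0]])

```text
time: 8.55
tool_pos: [0.4173, -0.392, 0.028]
tool_rot: [-0.042, 0.706, -0.043, -0.705]
contact_force: [-0.1, 0.2, -0.6]
gripper_width: 0.203
```

Call:
drive_tool(plan=[[0,0,0,0],[0,0,0,0],[0,0,0,0],[0,0,0,0]], fingers=0.038)

```text
time: 8.95
tool_pos: [0.4168, -0.3915, 0.0272]
tool_rot: [-0.043, 0.706, -0.043, -0.706]
contact_force: [-0.6, 0.9, 0.4]
gripper_width: 0.443
```

Call:
drive_tool(plan=[[-0.015,0,0,0],[-0.04,0,0,0],[-0.08,0,0,0],[-0.12,0,0,0],[-0.16,0,0,0],[-0.2,0,0,0],[-0.24,0,0,0],[-0.26,0,0,0],[-0.26,0,0,0]], fingers=0.05)

```text
time: 9.85
tool_pos: [0.4179, -0.3928, 0.2934]
tool_rot: [-0.04, 0.708, -0.045, -0.703]
contact_force: [0.2, -1.2, 1.2]
gripper_width: 0.584
```

```bash
python3 - <<'E'
from h import *
print(go(.694,.0755,.28,-6.9))
c=viewer.calibration('wrist')
im=viewer.grab_frame('wrist');cv2.imwrite('pics/w6.png',im);np.save('w6',c,allow_pickle=True)
print(obj(c,masks(im)['yellow'],.016));
E
```

```text
(array([ 0.0115, -0.4982, -0.2176]), 'units -0.00', 'now az 173.1 tcp [ 0.4179 -0.3928  0.2934]', 'tilt', array([ 0.006, -0.008, -1.   ]), 'j6 0.81', 'w 0.584 F [ 0.2 -1.2  1.2]')
(1047, array([ 410.5, -390.9]), array([ 18.5, 138.8]), np.float32(173.4))
```

View pics/w6.png

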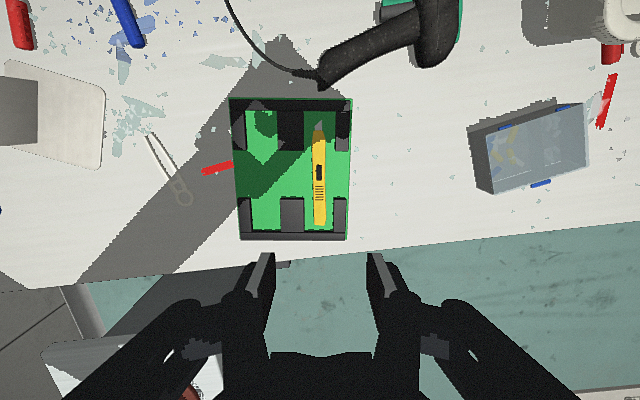

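Call:
drive_tool(plan=[[0,-0.03,-0.013,0],[0,-0.07,-0.03,0],[0,-0.115,-0.05,0],[0,-0.16,-0.07,0],[0,-0.205,-0.09,0],[0,-0.25,-0.109,0],[0,-0.295,-0.129,0],[0,-0.34,-0.149,0],[0,-0.385,-0.168,0],[0,-0.43,-0.188,0],[0,-0.47,-0.205,0],[0,-0.498,-0.2176,0]])

```text
time: 11.1
tool_pos: [0.6925, 0.0796, 0.2841]
tool_rot: [0.042, -0.704, 0.042, 0.707]
contact_force: [-0.4, 0.1, 0.1]
gripper_width: 0.586
```

```bash
python3 - <<'E'
from h import *
print(go(.694,.0755,.12,-6.9))
c=viewer.calibration('wrist')
im=viewer.grab_frame('wrist');cv2.imwrite('pics/w7.png',im);np.save('w7',c,allow_pickle=True)
p=proj(c,[.694,.0755,.009])[0].astype(int);print(p)
print(obj(c,roi(cv2.cvtColor(im,cv2.COLOR_BGR2GRAY)<55,p[0]-40,max(0,p[1]-90),p[0]+40,p[1]+55),.009))
E
```

```text
(array([ 0.1641,  0.0039, -0.0026]), 'units 0.01', 'now az 173.2 tcp [0.6925 0.0796 0.2841]', 'tilt', array([-0.004,  0.   , -1.   ]), 'j6 1.70', 'w 0.586 F [-0.4  0.1  0.1]')
[323 171]
(1128, array([693.2,  75.7]), array([ 17.8, 138.8]), np.float32(173.0))
```

Call:
drive_tool(plan=[[0.03,0.004,-0.002,0],[0.07,0.004,-0.002,0],[0.11,0.004,-0.002,0],[0.15,0.004,-0.002,0],[0.19,0.004,-0.002,0],[0.22,0.004,-0.002,0],[0.24,0.004,-0.002,0],[0.252,0.004,-0.002,0],[0.262,0.004,-0.002,0],[0.262,0.004,-0.002,0],[0.262,0.004,-0.002,0]])

```text
time: 12.25
tool_pos: [0.6948, 0.0725, 0.0259]
tool_rot: [-0.043, 0.706, -0.043, -0.705]
contact_force: [-0.0, -0.3, -0.1]
gripper_width: 0.584
```

Call:
drive_tool(plan=[[0,0,0,0],[0,0,0,0],[0,0,0,0],[0,0,0,0],[0,0,0,0],[0,0,0,0],[0,0,0,0]], fingers=0)

```text
time: 12.95
tool_pos: [0.6952, 0.0726, 0.0267]
tool_rot: [-0.043, 0.707, -0.043, -0.705]
contact_force: [-0.9, 0.6, 5.8]
gripper_width: 0.156
```

Call:
drive_tool(plan=[[-0.01,0,0,0],[-0.03,0,0,0],[-0.06,0,0,0],[-0.1,0,0,0],[-0.14,0,0,0],[-0.18,0,0,0],[-0.22,0,0,0],[-0.25,0,0,0],[-0.26,0,0,0],[-0.26,0,0,0]])

```text
time: 13.95
tool_pos: [0.6948, 0.0725, 0.287]
tool_rot: [-0.043, 0.707, -0.043, -0.705]
contact_force: [-0.7, -0.3, -0.6]
gripper_width: 0.158
```

```bash
python3 - <<'E'
from h import *
print(go(.4273,-.3125,.28,-6.9))
E
```

```text
(array([0.0061, 0.4144, 0.2192]), 'units -0.00', 'now az 173.1 tcp [0.6948 0.0725 0.287 ]', 'tilt', array([ 0.003, -0.   , -1.   ]), 'j6 1.69', 'w 0.158 F [-0.7 -0.3 -0.6]')
```

```bash
python3 - <<'E'
from h import *
im=viewer.grab_frame('wrist');s=viewer.grab_frame('scene')
cv2.imwrite('pics/w8.png',np.hstack([im[:,160:480],cv2.resize(s[60:260,260:420],None,fx=2,fy=2)]))
E
```

```text
(no output)
```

View pics/w8.png

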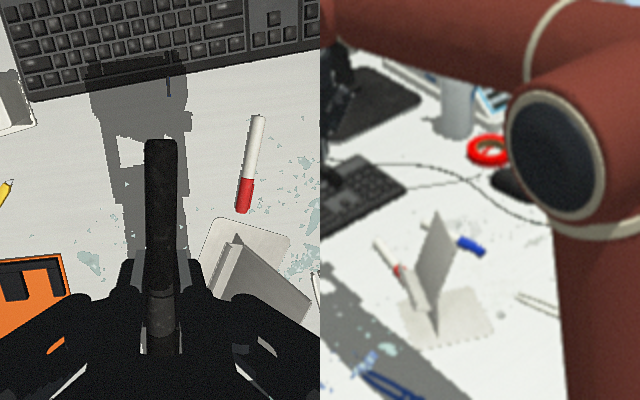

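Call:
drive_tool(plan=[[0,0.02,0.01,0],[0,0.05,0.026,0],[0,0.09,0.048,0],[0,0.13,0.069,0],[0,0.17,0.09,0],[0,0.21,0.111,0],[0,0.25,0.132,0],[0,0.29,0.153,0],[0,0.33,0.175,0],[0,0.37,0.196,0],[0,0.4,0.211,0],[0,0.4144,0.2192,0]])

```text
time: 15.25
tool_pos: [0.4242, -0.3138, 0.2815]
tool_rot: [0.045, -0.704, 0.043, 0.707]
contact_force: [0.2, 0.2, -0.4]
gripper_width: 0.16
```

Call:
drive_tool(plan=[[0.03,0,0,0],[0.07,0,0,0],[0.11,0,0,0],[0.15,0,0,0],[0.17,0,0,0],[0.17,0,0,0],[0.17,0,0,0]])

```text
time: 15.95
tool_pos: [0.4259, -0.3116, 0.1134]
tool_rot: [0.043, -0.705, 0.042, 0.707]
contact_force: [0.3, -0.4, -0.2]
gripper_width: 0.158
```

```bash
python3 - <<'E'
from h import *
print(go(.4273,-.3125,.0335,-6.9))
im=viewer.grab_frame('wrist');s=viewer.grab_frame('top')
cv2.imwrite('pics/w9.png',np.hstack([im[:,100:460],cv2.resize(s[190:320,390:500],None,fx=3,fy=3)[:390][:400] if 0 else cv2.resize(s[190:310,385:505],(400,400))]))
E
```

```text
(array([ 0.0799,  0.0008, -0.0017]), 'units -0.00', 'now az 173.1 tcp [ 0.4259 -0.3116  0.1134]', 'tilt', array([-0.002,  0.002, -1.   ]), 'j6 0.92', 'w 0.158 F [ 0.3 -0.4 -0.2]')
```

View pics/w9.png

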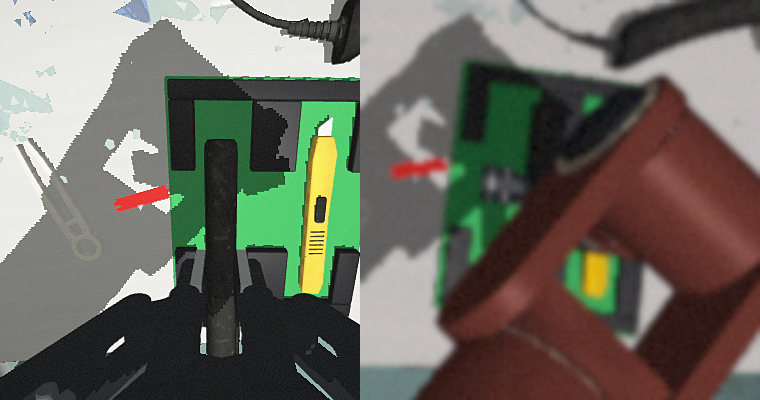

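Call:
drive_tool(plan=[[0.02,0.001,-0.0015,0],[0.04,0.001,-0.0015,0],[0.06,0.001,-0.0015,0],[0.07,0.001,-0.0015,0],[0.076,0.001,-0.0015,0],[0.0795,0.001,-0.0015,0],[0.0795,0.001,-0.0015,0],[0.0795,0.001,-0.0015,0]])

```text
time: 16.85
tool_pos: [0.4286, -0.3141, 0.0364]
tool_rot: [-0.042, 0.706, -0.043, -0.705]
contact_force: [-0.2, 0.3, -0.7]
gripper_width: 0.16
```

Call:
drive_tool(plan=[[0,0,0,0],[0,0,0,0],[0,0,0,0],[0,0,0,0]], fingers=0.038)

```text
time: 17.25
tool_pos: [0.4282, -0.3137, 0.0356]
tool_rot: [-0.043, 0.706, -0.043, -0.706]
contact_force: [-0.6, 0.1, -0.2]
gripper_width: 0.441
```

Call:
drive_tool(plan=[[-0.015,0,0,0],[-0.04,0,0,0],[-0.08,0,0,0],[-0.12,0,0,0],[-0.16,0,0,0],[-0.2,0,0,0],[-0.24,0,0,0],[-0.25,0,0,0],[-0.25,0,0,0]], fingers=0.05)

```text
time: 18.15
tool_pos: [0.4288, -0.3143, 0.2891]
tool_rot: [-0.041, 0.707, -0.044, -0.704]
contact_force: [-0.2, -0.8, -0.0]
gripper_width: 0.582
```

```bash
python3 - <<'E'
from h import *
print(go(.703,-.0575,.28,-11.5))
c=viewer.calibration('wrist')
im=viewer.grab_frame('wrist');cv2.imwrite('pics/w10.png',im);np.save('w10',c,allow_pickle=True)
cv2.imwrite('pics/w10c.png',im[60:260,140:440])
E
```

```text
(array([ 0.0092, -0.288 , -0.2412]), 'units 0.57', 'now az 173.1 tcp [ 0.4288 -0.3143  0.2891]', 'tilt', array([ 0.004, -0.004, -1.   ]), 'j6 0.92', 'w 0.582 F [-0.2 -0.8 -0. ]')
```

View pics/w10c.png

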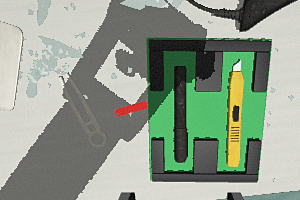

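Call:
drive_tool(plan=[[0,-0.03,-0.025,0.1],[0,-0.06,-0.05,0.2],[0,-0.09,-0.075,0.3],[0,-0.12,-0.1,0.4],[0,-0.15,-0.125,0.57],[0,-0.18,-0.15,0.57],[0,-0.21,-0.175,0.57],[0,-0.24,-0.2,0.57],[0,-0.27,-0.225,0.57],[0,-0.288,-0.2412,0.57],[0,-0.288,-0.2412,0.57],[0,-0.288,-0.2412,0.57]])

```text
time: 19.4
tool_pos: [0.7013, -0.0564, 0.2823]
tool_rot: [0.07, -0.702, 0.07, 0.705]
contact_force: [1.0, -0.9, -0.7]
gripper_width: 0.58
```

```bash
python3 - <<'E'
from h import *
c=viewer.calibration('wrist');im=viewer.grab_frame('wrist');cv2.imwrite('pics/w11.png',im)
p=proj(c,[.69,-.0555,.009])[0].astype(int);print(p)
r=obj(c,roi(masks(im)['red'],p[0]-40,p[1]-90,p[0]+60,p[1]+120),.009);print(r)
for k in [(.703,-.0575,.0225,-11.5)]: print(go(*k))
E
```

```text
[321 180]
(420, array([648.2, -45.1]), array([17.9, 53. ]), np.float32(168.1))
(array([ 0.2606,  0.    , -0.0029]), 'units 0.00', 'now az 168.5 tcp [ 0.7011 -0.057   0.2831]', 'tilt', array([-0.004,  0.   , -1.   ]), 'j6 1.58', 'w 0.585 F [-1.  -0.6  0.1]')
```

Call:
drive_tool(plan=[[0.03,0,-0.002,0],[0.07,0,-0.002,0],[0.11,0,-0.002,0],[0.15,0,-0.002,0],[0.19,0,-0.002,0],[0.22,0,-0.002,0],[0.24,0,-0.002,0],[0.25,0,-0.002,0],[0.257,0,-0.002,0],[0.257,0,-0.002,0],[0.257,0,-0.002,0]])

```text
time: 20.55
tool_pos: [0.7054, -0.0574, 0.0303]
tool_rot: [-0.071, 0.705, -0.071, -0.703]
contact_force: [-0.1, 0.7, 0.3]
gripper_width: 0.585
```

Call:
drive_tool(plan=[[0.005,0,0,0],[0.009,0,0,0],[0.009,0,0,0]])

```text
time: 20.85
tool_pos: [0.7038, -0.057, 0.0189]
tool_rot: [0.071, -0.703, 0.071, 0.704]
contact_force: [0.1, 0.3, 0.4]
gripper_width: 0.585
```

Call:
drive_tool(plan=[[0,0,0,0],[0,0,0,0],[0,0,0,0],[0,0,0,0],[0,0,0,0],[0,0,0,0],[0,0,0,0]], fingers=0)

```text
time: 21.55
tool_pos: [0.7045, -0.0572, 0.0198]
tool_rot: [-0.071, 0.704, -0.071, -0.703]
contact_force: [-0.4, -0.2, 1.6]
gripper_width: 0.167
```

Call:
drive_tool(plan=[[-0.01,0,0,0],[-0.03,0,0,0],[-0.06,0,0,0],[-0.1,0,0,0],[-0.14,0,0,0],[-0.18,0,0,0],[-0.22,0,0,0],[-0.25,0,0,0],[-0.26,0,0,0],[-0.26,0,0,0],[-0.26,0,0,0]])

```text
time: 22.65
tool_pos: [0.7034, -0.057, 0.2778]
tool_rot: [0.071, -0.703, 0.071, 0.704]
contact_force: [-1.3, -0.4, -0.5]
gripper_width: 0.17
```

```bash
python3 - <<'E'
from h import *
print(go(.4975,.3695,.28,-.5))
E
```

```text
(array([-0.0015, -0.377 ,  0.2867]), 'units -1.37', 'now az 168.5 tcp [ 0.7034 -0.057   0.2778]', 'tilt', array([-0.002,  0.   , -1.   ]), 'j6 1.58', 'w 0.170 F [-1.3 -0.4 -0.5]')
```

Call:
drive_tool(plan=[[0,-0.02,0.015,0],[0,-0.05,0.038,-0.2],[0,-0.085,0.065,-0.4],[0,-0.12,0.091,-0.6],[0,-0.155,0.118,-0.8],[0,-0.19,0.145,-1],[0,-0.225,0.171,-1.2],[0,-0.26,0.198,-1.37],[0,-0.295,0.224,-1.37],[0,-0.33,0.251,-1.37],[0,-0.36,0.274,-1.37],[0,-0.377,0.2867,-1.37]])

```text
time: 23.85
tool_pos: [0.4955, 0.3711, 0.2759]
tool_rot: [0.001, -0.705, 0.003, 0.709]
contact_force: [-0.8, -0.0, -0.5]
gripper_width: 0.17
```

Call:
drive_tool(plan=[[0.03,0,0,0],[0.07,0,0,0],[0.11,0,0,0],[0.15,0,0,0],[0.165,0,0,0],[0.165,0,0,0],[0.165,0,0,0]])

```text
time: 24.55
tool_pos: [0.4986, 0.3695, 0.1151]
tool_rot: [-0.003, 0.707, -0.003, -0.707]
contact_force: [-0.2, 0.3, 0.9]
gripper_width: 0.169
```

```bash
python3 - <<'E'
from h import *
print(go(.498,.3695,.0265,-.5))
c=viewer.calibration('wrist');np.save('w12',c,allow_pickle=True)
im=viewer.grab_frame('wrist');cv2.imwrite('pics/w12.png',im)
E
```

```text
(array([0.0886, 0.    , 0.0006]), 'units -0.00', 'now az 179.5 tcp [0.4986 0.3695 0.1151]', 'tilt', array([ 0.,  0., -1.]), 'j6 2.10', 'w 0.169 F [-0.2  0.3  0.9]')
```

View pics/w12.png

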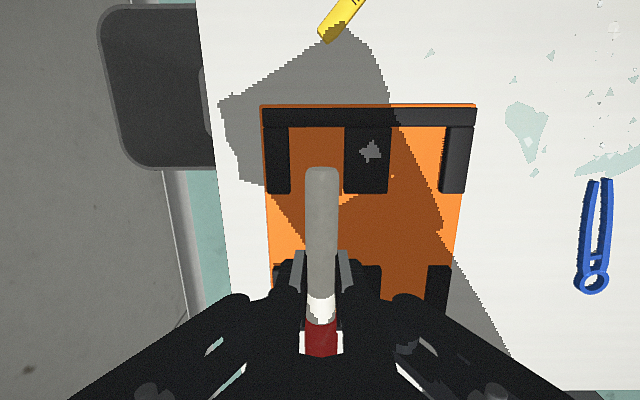

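```bash
python3 - <<'E'
from h import *
c=np.load('w12.npy',allow_pickle=True).item()
print((ray(c,[(263,108),(476,108),(290,127),(345,127),(392,127),(447,127),(290,193),(344,194),(390,194),(440,194)],.016)[:,:2]*1000).round(1).tolist())
im=cv2.imread('pics/w12.png');H=cv2.cvtColor(im,cv2.COLOR_BGR2HSV)
m=(H[...,0]>103)&(H[...,0]<130)&(H[...,1]>100);print(obj(c,roi(m,560,150,640,310),.005))
E
```

```text
[[583.0, 411.5], [581.6, 253.5], [569.3, 392.0], [568.9, 350.4], [568.6, 314.9], [568.2, 273.2], [517.6, 394.2], [516.4, 350.3], [516.1, 312.9], [515.7, 272.2]]
(2852, array([467.9, 124.4]), array([ 31.3, 115.9]), np.float32(13.6))
```

Call:
drive_tool(plan=[[0.02,-0.0025,0.0025,0],[0.04,-0.0025,0.0025,0],[0.06,-0.0025,0.0025,0],[0.075,-0.0025,0.0025,0],[0.083,-0.0025,0.0025,0],[0.087,-0.0025,0.0025,0],[0.087,-0.0025,0.0025,0],[0.087,-0.0025,0.0025,0]])

```text
time: 25.4
tool_pos: [0.4964, 0.3723, 0.0285]
tool_rot: [-0.003, 0.708, -0.003, -0.707]
contact_force: [-0.2, -0.1, -0.4]
gripper_width: 0.169
```

Call:
drive_tool(plan=[[0,0,0,0],[0,0,0,0],[0,0,0,0],[0,0,0,0]], fingers=0.038)

```text
time: 25.8
tool_pos: [0.4959, 0.3719, 0.0277]
tool_rot: [-0.003, 0.707, -0.003, -0.707]
contact_force: [-0.1, 0.6, 0.1]
gripper_width: 0.444
```

Call:
drive_tool(plan=[[-0.015,0,0,0],[-0.04,0,0,0],[-0.08,0,0,0],[-0.12,0,0,0],[-0.16,0,0,0],[-0.2,0,0,0],[-0.2,0,0,0],[-0.2,0,0,0]], fingers=0.055)

```text
time: 26.6
tool_pos: [0.4964, 0.3723, 0.2304]
tool_rot: [-0.004, 0.708, -0.002, -0.706]
contact_force: [-0.1, -0.8, -0.7]
gripper_width: 0.641
```

```bash
python3 - <<'E'
from h import *
print(go(.468,.121,.2,9.7))
im=viewer.grab_frame('wrist');cv2.imwrite('pics/w13.png',im)
E
```

```text
(array([0.0297, 0.2516, 0.0263]), 'units -1.28', 'now az 179.5 tcp [0.4964 0.3723 0.2304]', 'tilt', array([ 0.004,  0.002, -1.   ]), 'j6 2.10', 'w 0.641 F [-0.1 -0.8 -0.7]')
```

Call:
drive_tool(plan=[[0,0.03,0.003,-0.2],[0,0.07,0.007,-0.4],[0,0.11,0.011,-0.7],[0,0.15,0.016,-1],[0,0.19,0.02,-1.28],[0.01,0.23,0.024,-1.28],[0.03,0.2516,0.0263,-1.28],[0.06,0.2516,0.0263,-1.28],[0.08,0.2516,0.0263,-1.28],[0.08,0.2516,0.0263,-1.28],[0.08,0.2516,0.0263,-1.28],[0.08,0.2516,0.0263,-1.28]])

```text
time: 27.85
tool_pos: [0.4677, 0.1208, 0.1484]
tool_rot: [0.06, 0.705, 0.06, -0.704]
contact_force: [0.1, 0.2, 0.1]
gripper_width: 0.647
```

```bash
python3 - <<'E'
from h import *
c=viewer.calibration('wrist');print(go(.468,.121,.02,9.7))
im=viewer.grab_frame('wrist');cv2.imwrite('pics/w14.png',im);H=cv2.cvtColor(im,cv2.COLOR_BGR2HSV)
m=(H[...,0]>103)&(H[...,0]<130)&(H[...,1]>100);m[:, :150]=0
print(obj(c,m,.004),proj(c,[.468,.121,.004]))
cv2.imwrite('pics/w14c.png',np.hstack([im[:,160:480],cv2.imread('pics/w13.png')[:,160:480]]))
E
```

```text
(array([ 0.1284, -0.0002, -0.0002]), 'units 0.01', 'now az -170.3 tcp [0.4677 0.1208 0.1484]', 'tilt', array([ 0.001,  0.   , -1.   ]), 'j6 1.50', 'w 0.647 F [0.1 0.2 0.1]')
(1421, array([467.5, 120.6]), array([ 25.8, 113.7]), np.float32(10.6)) [[320.56357912 199.37550675]]
```

View pics/w14c.png

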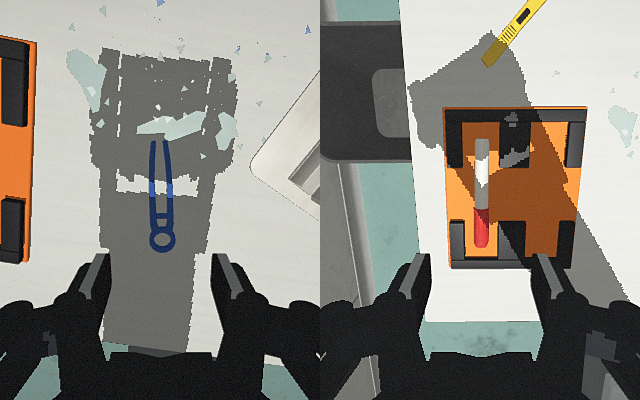

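Call:
drive_tool(plan=[[0.03,0,0,0],[0.06,0,0,0],[0.09,0,0,0],[0.11,0,0,0],[0.122,0,0,0],[0.128,0,0,0],[0.13,0,0,0],[0.13,0,0,0],[0.13,0,0,0]], fingers=0.04)

```text
time: 28.8
tool_pos: [0.4682, 0.1207, 0.0187]
tool_rot: [0.06, 0.705, 0.06, -0.704]
contact_force: [0.5, 0.1, 0.7]
gripper_width: 0.463
```

Call:
drive_tool(plan=[[0,0,0,0],[0,0,0,0],[0,0,0,0],[0,0,0,0],[0,0,0,0],[0,0,0,0],[0,0,0,0]], fingers=0)

```text
time: 29.5
tool_pos: [0.4682, 0.1207, 0.0187]
tool_rot: [0.06, 0.705, 0.06, -0.704]
contact_force: [-1.5, 0.7, 5.9]
gripper_width: 0.242
```

Call:
drive_tool(plan=[[-0.01,0,0,0],[-0.03,0,0,0],[-0.06,0,0,0],[-0.1,0,0,0],[-0.12,0,0,0],[-0.12,0,0,0],[-0.12,0,0,0]])

```text
time: 30.2
tool_pos: [0.467, 0.1205, 0.1375]
tool_rot: [0.06, 0.705, 0.06, -0.704]
contact_force: [-0.5, -1.1, -0.0]
gripper_width: 0.248
```

```bash
python3 - <<'E'
from h import *
print(go(.482,.2935,.13,-.5))
E
```

```text
(array([ 0.0075, -0.168 , -0.044 ]), 'units 1.28', 'now az -170.3 tcp [0.467  0.1205 0.1375]', 'tilt', array([ 0.,  0., -1.]), 'j6 1.50', 'w 0.248 F [-0.5 -1.1 -0. ]')
```

Call:
drive_tool(plan=[[0,-0.02,-0.005,0.2],[0,-0.05,-0.013,0.4],[0,-0.08,-0.021,0.7],[0,-0.11,-0.029,0.9],[0,-0.14,-0.037,1.1],[0,-0.16,-0.042,1.28],[0.01,-0.168,-0.044,1.28],[0.03,-0.168,-0.044,1.28],[0.03,-0.168,-0.044,1.28],[0.03,-0.168,-0.044,1.28]])

```text
time: 31.2
tool_pos: [0.4809, 0.2924, 0.1054]
tool_rot: [0.003, -0.706, 0.004, 0.708]
contact_force: [-0.5, -0.5, -0.3]
gripper_width: 0.239
```

```bash
python3 - <<'E'
from h import *
print(go(.4815,.2935,.0255,-.5))
im=viewer.grab_frame('wrist');cv2.imwrite('pics/w15.png',im)
E
```

```text
(array([ 0.0799, -0.0012, -0.0009]), 'units -0.00', 'now az 179.5 tcp [0.4809 0.2924 0.1054]', 'tilt', array([-0.004, -0.002, -1.   ]), 'j6 1.99', 'w 0.239 F [-0.5 -0.5 -0.3]')
```

View pics/w15.png

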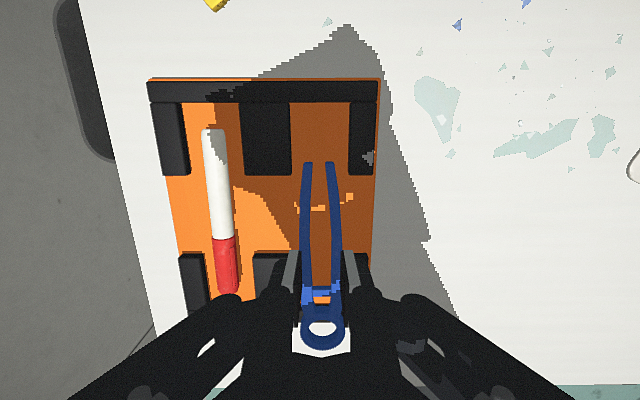

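Call:
drive_tool(plan=[[0.02,-0.001,-0.001,0],[0.04,-0.001,-0.001,0],[0.058,-0.001,-0.001,0],[0.07,-0.001,-0.001,0],[0.076,-0.001,-0.001,0],[0.079,-0.001,-0.001,0],[0.079,-0.001,-0.001,0],[0.079,-0.001,-0.001,0]])

```text
time: 32.05
tool_pos: [0.4838, 0.2948, 0.0294]
tool_rot: [-0.003, 0.708, -0.003, -0.707]
contact_force: [0.1, 0.9, -0.1]
gripper_width: 0.244
```

Call:
drive_tool(plan=[[0.003,0,0,0],[0.004,0,0,0],[0.004,0,0,0]])

```text
time: 32.35
tool_pos: [0.4834, 0.2946, 0.0247]
tool_rot: [-0.003, 0.707, -0.003, -0.707]
contact_force: [0.1, -0.5, 1.0]
gripper_width: 0.245
```

Call:
drive_tool(plan=[[0,0,0,0],[0,0,0,0],[0,0,0,0],[0,0,0,0]], fingers=0.042)

```text
time: 32.75
tool_pos: [0.4831, 0.2945, 0.0244]
tool_rot: [0.003, -0.707, 0.003, 0.707]
contact_force: [0.3, -0.2, 0.2]
gripper_width: 0.495
```

Call:
drive_tool(plan=[[-0.015,0,0,0],[-0.04,0,0,0],[-0.08,0,0,0],[-0.12,0,0,0],[-0.16,0,0,0],[-0.2,0,0,0],[-0.24,0,0,0],[-0.28,0,0,0],[-0.28,0,0,0],[-0.28,0,0,0],[-0.28,0,0,0]])

```text
time: 33.85
tool_pos: [0.4825, 0.2943, 0.3035]
tool_rot: [0.003, -0.707, 0.003, 0.708]
contact_force: [-0.0, -0.2, -1.7]
gripper_width: 0.494
```

```bash
python3 - <<'E'
from h import *
c=viewer.calibration('wrist');im=viewer.grab_frame('wrist');t=viewer.grab_frame('top');ct=viewer.calibration('top')
cv2.imwrite('pics/fin.png',np.vstack([im[40:300],cv2.resize(t[110:310,150:500],(640,366))]))
M=masks(im);H=cv2.cvtColor(im,cv2.COLOR_BGR2HSV);print('red',obj(c,M['red'],.015))
m=(H[...,0]>103)&(H[...,0]<130)&(H[...,1]>100);print('clamp',obj(c,m,.0095))
t0=cv2.imread('pics/top0.png')
for x in (t0,t): print('bluecap',obj(ct,roi(masks(x)['blue'],360,120,395,190),.009))
print(status.state()['time'])
E
```

```text
red (391, array([439.3, 373.2]), array([18.3, 53.9]), np.float32(178.8))
clamp (573, array([483., 294.]), array([ 24.6, 113.5]), np.float32(0.0))
bluecap (99, array([ 636.3, -180.2]), array([16.8, 49.7]), np.float32(11.1))
bluecap (97, array([ 636. , -180.3]), array([16.8, 49.2]), np.float32(11.1))
33.95
```

View pics/fin.png

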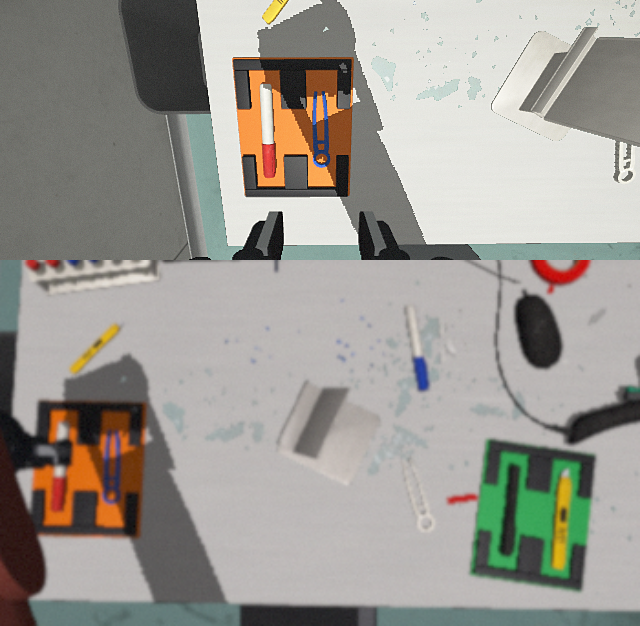

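All four pieces lie in their own pockets. The blue-capped marker and the white clamp have not moved.

```bash
python3 -c "
from plant import manip; print(manip.job_done())"
```

```text
the job is handed in; nothing more can be done
None
```

I made up both kits and handed the job in at about 34 s on the robot's clock. The hand-in reports no verdict, so what follows comes from my own camera checks.

- **Green insert:** the black marker and the larger yellow cutter each lie in their own pocket. I checked these in the last pictures rather than measuring both. The cutter measured about 0.5° off its pocket direction just after placing.
- **Orange insert:** the red-capped marker and the blue clamp each lie in their own pocket. They measured about 2 mm and 0.5 mm off the pocket centre lines, and under 2° off direction.
- **Left where they were:** the blue-capped marker's cap measured within 0.5 mm of its starting place. The white clamp was checked by eye only and looks unmoved.
- **Gripper:** it ended open and well clear at z = 0.30 m. The highest contact force I read was about 6 N.

**Disagreements:** My estimates of each insert's position differed by 3–5 mm between views. I used the closer wrist views, and that error is well inside the tolerances.

The black marker was gripped higher than I intended, because the arm stopped about 4 mm above the height I asked for. It held, and it was placed level.

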